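Dress three burrs on a bar end with a block file

ROBOT

A 6-joint arm with a two-finger parallel gripper is mounted at the origin on a cart in front of the work surface, level with it; the furniture and walls round the work are solid. World frame = base frame: x ahead of the robot, y to its left, z up, the work surface at z = 0. Lengths are in m, angles in rad, forces in N, time in s.
With the tool pointing down it reaches from about 0.375 to 0.9 m from the base axis. Payload 3.1 kg.
Tool frame: the origin (TCP) lies between the finger pads; the fingertips stand 19 mm ahead of it and the grasp point (between the pads) is the TCP; z points along the fingers, y is the direction in which the jaws open and shut (so a half turn about z gives the same grasp; the last joint's range is limited). The gripper opens to 87 mm and grips with 3 to 60 N. Pads are 19 mm wide; open, the fingers measure 117 mm over their backs; the gripper's body (75 mm by 190 mm) begins 51 mm behind the grasp point.
Start: joints at [-1.335, 0.527, 1.433, -0, 1.181, -0.178], TCP at [0.251, -0.572, 0.242] pointing down, gripper open.
Joint ranges: [-3.08, 3.08], [-0.75, 2.2], [0.22, 2.44], [-1.43, 4.57], [0, 2.65], [-2.85, 2.85]. Speed limits (rad/s): [2.79, 2.79, 3.14, 3.14, 3.14, 3.14].

INTERFACE

Orientations are given as a unit quaternion [x, y, z, w].
In Python, from plant import env gives the robot as it stands. The module is installed in compiled form; this text tells all that it offers.
- The arm moves only by the shell command python3 -m handwheel 'ROWS' [FORCE]. ROWS is JSON, a list that holds one entry, the list of rows, each a list of 7 numbers: the closure, from 0 (fully open) to 1 (shut), then the shift along the tool's x, y, z in m, then the turn, a rotation vector about the tool's x, y, z in rad. In form: [[[gripper, tx, ty, tz, wx, wy, wz], ...]]. A call has 1 to 20 rows; each row is the pose to reach, as a shift and turn from the pose commanded when the call began, along the tool's axes at that moment; what a row does not reach only later rows make up. A row lasts 1/12 s, in which the tool goes at most 41.7 mm and 7.16 degrees, less where a joint would pass 70% of its speed; a pose out of reach is approached as far as the arm can. A call with a gripper value outside its range is refused whole. The fingers move at their own pace and stop on an object; FORCE is the grip in N (left out, the last holds). Time passes only in rows, so rows that repeat a pose let the fingers close. It gives the time, the measured TCP pose, the force and the opening at its end, in the units of the state.
- env.read_state(): the state, without advancing time (a new reading comes with each control period).
- env.capture(name): name is "scene" or "side" or "wrist"; returns a dict with "color" (480x640x3 uint8, blue, green, red), "mtx" (3x3 intrinsics, pixels), "k1" (the pictures are not rectified: a ray, as slopes to the right and down, at radius r is drawn at 1 + k1 r^2 times it, then the intrinsics apply), "R" (3x3) and "t" (3): a world point X has camera coordinates R X + t. Camera axes: x right, y down, z forward; pixel columns grow to the right and rows downward; lengths in m; the calibration is good to about 2 mm. A picture is of the moment at which its call begins. There is no depth.
- env.job_done(): hands the job in, once; it reports no verdict.
Trained networks look in the newest picture that a camera, given by its name, has taken for a name from the list of things; names that differ only in an ending like _2 or _b are one class to them, and where a whole thing is asked for, a point or a joint stands for the part that bears it (a point fixed in the world has none). Each returns a list of dicts, best first, with "confidence" (0 to 1); they miss things now and then, are a little off and sometimes report something else, mostly with a low value. They report only what shows in the picture. A call takes as long as a camera call. They do not tell look-alikes from the thing itself.
- env.find_in(camera, thing): "box" ([left, top, right, bottom] in pixels, round what is visible of it).
- env.masks_of(camera, thing): "region" (480x640 bool, what is visible of it) and "box" ([left, top, right, bottom] in pixels, round what is visible of it).
The state is a dict: "time_s": time; "joint_positions": joint angles; "joint_velocities": joint speeds; "joint_efforts": joint torques, N m; "ee_pos": TCP position; "ee_rot": TCP orientation; "wrist_force": force on the tool from outside, world axes, zero at the start; "ft_torque": the same for the moment, N m; "gripper_width": finger opening in m.
Only numpy, scipy, OpenCV 4.12 (cv2) and the standard library are available. Lean on these libraries where they do the work, as an engineer would, in place of code of your own. Each camera call takes 0.05 s, during which the arm holds its last target.

TASK

Take the block file from the grey plate and lay down the three burrs on the end face of the bar in the sprung holder until each is flush, one burr to a stroke: press with about 10 to 15 N (never 20 N) and push the file straight across the bar, away from the robot, then lift it right off before going back, never dragging it backwards over the bar. Then lay the file flat on the grey plate again and let go; touch the holder only with the file and leave the other things where they are.

Things in the scene. Friction and masses are not known exactly. Their poses are not given: they have to be found in the camera images.
- file_grip (a point): Middle of the grip of the block file, 30 mm above the file's underside. Steel sole 110 x 22 x 6 mm (x along, y across, teeth underneath) with a black upright grip on it, 50 mm long (x), 20 mm wide (y), reaching 46 mm above the underside; 0.13 to 0.25 kg. Grasp the grip across its 20 mm width from above. It starts flat on the grey plate; either end may lead.
- plate_top (a point): Centre of the top face of the grey phenolic support plate, 200 x 165 x 18 mm (x, y, z), fixed on the worktop; its top is 18 mm above the worktop.
- holder: Bench holder fixed to the worktop, origin at the centre of its underside; steel base 100 x 140 mm (x, y) with a sprung head above it. +x points roughly away from the robot and is the stroke direction. Under load the head sinks 1 mm per 5 N once the load passes about 2.5 N (stop at 12 mm), and gives along x 1 mm per 5 N.
- bar_mid (a point): Point midway between the holder's two jaws, level with their unloaded tops, 62 mm above the worktop. The jaws grip an upright steel bar centred here, 24 mm thick (x), 106 mm long (y). Its flat top end face stands 3 to 27 mm above this point, different each time and not reported: feel for it. Three burrs stand on that face.
- head_across (a joint): Give of the head along the holder's x, m: 0 unloaded, positive when pushed along the stroke, negative when dragged back towards the robot (-0.001 means 5 N backwards).
- burr_1 (a joint): Burr at y = +34 mm, middle at x = -6 mm of the holder; 11 mm wide (y), 7 mm long (x). In m: 0 to 0.001 at first, 3 mm proud of the bar; 0.0125 flush (stop). It slides forward (+x) and sinks, on a line 0.24 rad below level, against 6 N: the drag of the file pushed forward under 8 N or more carries it, pressing alone below 20 N does not. It stays where left.
- burr_2 (a joint): Burr at y = 0, like burr_1.
- burr_3 (a joint): Burr at y = -34 mm, like burr_1.
- caliper: Caliper lying in front of the holder, 66 x 194 x 11 mm, to be left alone.
- tape_roll: Roll of paper tape, 62 mm across, 19 mm high, to be left alone.
- petri_1: Petri dish, 60 mm across, 16 mm high, to be left alone.
Things that resemble listed ones, but are neither listed nor needed, are in the scene too. Leave any brown look-alike of the part that bears file_grip alone.

How it is judged:
By the outcome, as a careful person would: the job done as asked, in the order asked, and still so for the second after the job is handed in, with the robot touching nothing.
It also fails if it takes over 67 s, if anything falls off the work surface, if the arm or the gripper's body presses on something with over 40 N, if the wrist force passes 120 N, or if a joint passes its speed limit or range.

## Working session

There is one attempt and no reset: what is moved stays moved. The work goes in short steps, Python scripts to look and compute and a shell command to move; the robot and the scene stay as the last step left them, time stands still between calls to the robot, and variables do not carry over. Pictures are saved under pics/ and viewed, and the job is handed in when it is done.

```bash
mkdir -p pics; ls; python3 - <<'E'
from plant import env
import cv2
s=env.read_state()
for k,v in s.items(): print(k,v)
for c in ("scene","side","wrist"):
    d=env.capture(c); cv2.imwrite(f"pics/{c}0.png",d["color"])
    print(c,d["k1"],d["mtx"].tolist() if hasattr(d["mtx"],'tolist') else d["mtx"],d["t"])
    for n in ("file_grip","plate_top","holder","burr_1","caliper","tape_roll","petri_1"):
        try: print(n,[(round(r["confidence"],2),[round(x) for x in r["box"]]) for r in env.find_in(c,n)])
        except Exception as e: print(n,e)
E
```

```text
pics
time_s 0.0
joint_positions [-1.33554144e+00  5.28487256e-01  1.43387101e+00 -4.85112754e-06
  1.18139752e+00 -1.78486709e-01]
joint_velocities [ 9.29614388e-05  1.46962276e-03  5.27180076e-04  2.78402931e-04
 -4.21243004e-04 -1.36616104e-03]
joint_efforts [ 3.75257505e-04 -4.40039706e+01 -1.76593423e+01  6.32227748e-02
  5.80560474e-02 -1.51222398e-04]
ee_pos [ 0.25114661 -0.57157991  0.24056859]
ee_rot [ 9.78677676e-01  2.05399212e-01 -3.29372081e-05 -1.08106615e-03]
wrist_force [-0.31414056  1.11116598  1.34647333]
ft_torque [-0.02677334 -0.00111878 -0.01980834]
gripper_width 0.08691643207063361
scene -0.0970061497997779 [[452.7014572807746, 0.0, 311.1288639874006], [0.0, 452.7014572807746, 236.97698653235685], [0.0, 0.0, 1.0]] [0.46478391 0.3213402  0.68352629]
file_grip [(0.96, [224, 345, 280, 394]), (0.91, [165, 288, 186, 335]), (0.43, [355, 206, 420, 273])]
plate_top [(0.83, [183, 305, 337, 438])]
holder [(0.65, [356, 202, 423, 273])]
burr_1 []
caliper [(0.88, [376, 280, 442, 345])]
tape_roll [(0.86, [235, 216, 262, 238])]
petri_1 [(0.61, [294, 190, 322, 205]), (0.3, [375, 281, 438, 347])]
side -0.08069852382539687 [[525.9108056023938, 0.0, 326.731869384655], [0.0, 525.9108056023938, 238.79738644676075], [0.0, 0.0, 1.0]] [-0.53627627  0.18529427  0.85538056]
file_grip [(0.72, [247, 208, 288, 229]), (0.62, [327, 197, 370, 226])]
plate_top [(0.67, [216, 210, 321, 264])]
holder [(0.58, [274, 285, 364, 364])]
burr_1 []
caliper [(0.81, [208, 281, 243, 344]), (0.16, [214, 209, 319, 261])]
tape_roll [(0.9, [396, 250, 427, 267])]
petri_1 [(0.87, [417, 289, 451, 315])]
wrist -0.02132086326328815 [[411.37713634948574, 0.0, 324.1205414994366], [0.0, 411.37713634948574, 234.9051140131352], [0.0, 0.0, 1.0]] [-0.62484434 -0.02944026  0.38926265]
file_grip []
plate_top []
holder []
burr_1 []
caliper []
tape_roll []
petri_1 []
```

View pics/scene0.png

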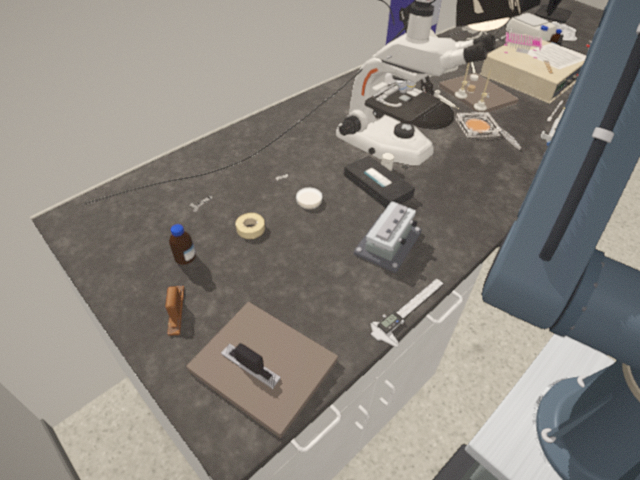

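View pics/side0.png

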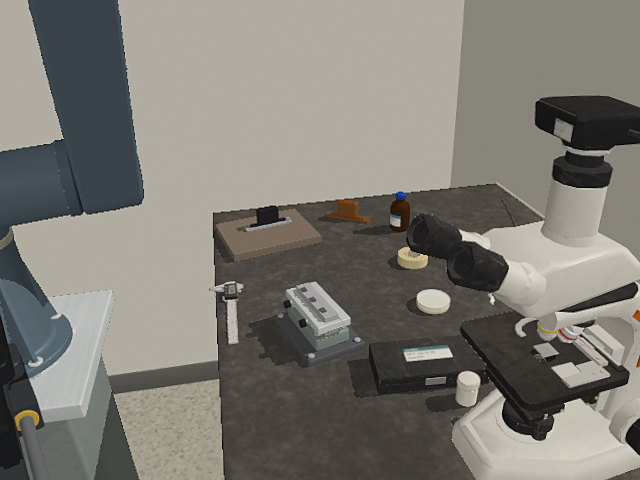

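View pics/wrist0.png

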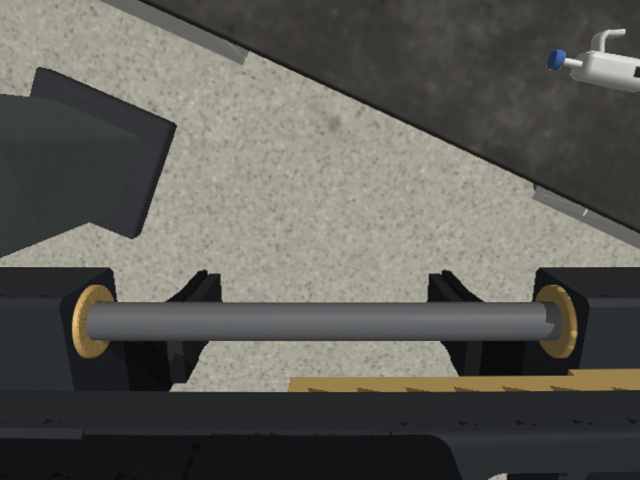

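The scene view shows the block file with a black grip on the grey plate at about (250,366). A brown look-alike stands at (176,312), the holder is at (390,236) and the caliper at (410,312). The side view shows the file at (268,218), the look-alike at (348,211) and the holder at (319,320). Next I triangulate from the two views.

```bash
cat > h.py <<'E'
from plant import env
import numpy as np, cv2
from scipy.spatial.transform import Rotation as Rot
def ray(d,uv):
    m=np.array(d["mtx"]);uv=np.asarray(uv,float)
    p=np.array([(uv[0]-m[0,2])/m[0,0],(uv[1]-m[1,2])/m[1,1]]);q=p.copy()
    for _ in range(30): q=p/(1+d["k1"]*(q@q))
    R=np.array(d["R"]);C=-R.T@np.array(d["t"]);v=R.T@np.array([q[0],q[1],1]);return C,v/np.linalg.norm(v)
def plane(d,uv,z):
    C,v=ray(d,uv);return C+v*(z-C[2])/v[2]
def tri(*l):
    A=np.zeros((3,3));b=np.zeros(3)
    for d,uv in l:
        C,v=ray(d,uv);P=np.eye(3)-np.outer(v,v);A+=P;b+=P@C
    X=np.linalg.solve(A,b)
    return X,[round(float(np.linalg.norm((np.eye(3)-np.outer(ray(d,uv)[1],ray(d,uv)[1]))@(X-ray(d,uv)[0]))*1000),1) for d,uv in l]
def proj(d,X):
    R=np.array(d["R"]);c=R@np.asarray(X)+np.array(d["t"]);q=c[:2]/c[2];q=q*(1+d["k1"]*(q@q));m=np.array(d["mtx"])
    return np.array([m[0,0]*q[0]+m[0,2],m[1,1]*q[1]+m[1,2]])
def toolshift(s,X):
    return Rot.from_quat(s["ee_rot"]).inv().apply(np.asarray(X)-s["ee_pos"])
E
python3 - <<'E'
from h import *
a=env.capture("scene");b=env.capture("side")
for n,d in(("scene",a),("side",b)):
    boxes={"scene":((140,270,350,440),(340,180,450,350)),"side":((200,180,380,270),(200,260,380,370))}[n]
    for i,(x0,y0,x1,y1) in enumerate(boxes):
        c=d["color"][y0:y1,x0:x1]; cv2.imwrite(f"pics/{n}_c{i}.png",cv2.resize(c,None,fx=min(800/c.shape[1],600/c.shape[0]),fy=min(800/c.shape[1],600/c.shape[0]),interpolation=cv2.INTER_CUBIC)); print(n,i,min(800/c.shape[1],600/c.shape[0]))
E
```

```text
scene 0 3.5294117647058822
scene 1 3.5294117647058822
side 0 4.444444444444445
side 1 4.444444444444445
```

View pics/scene_c0.png

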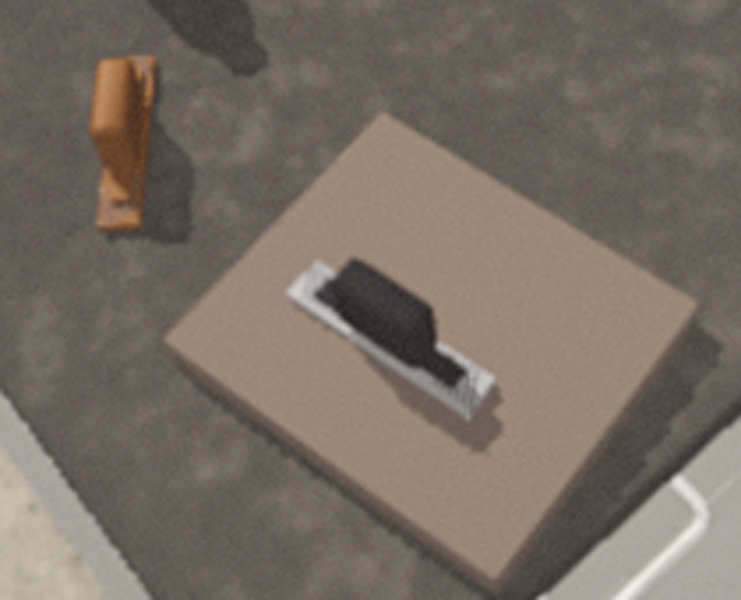

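View pics/side_c0.png

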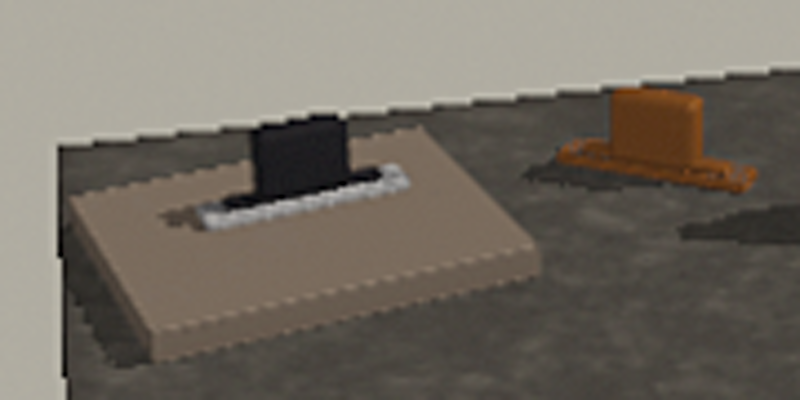

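View pics/scene_c1.png

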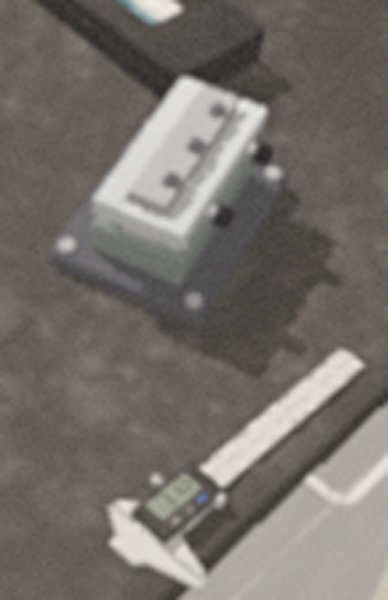

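View pics/side_c1.png

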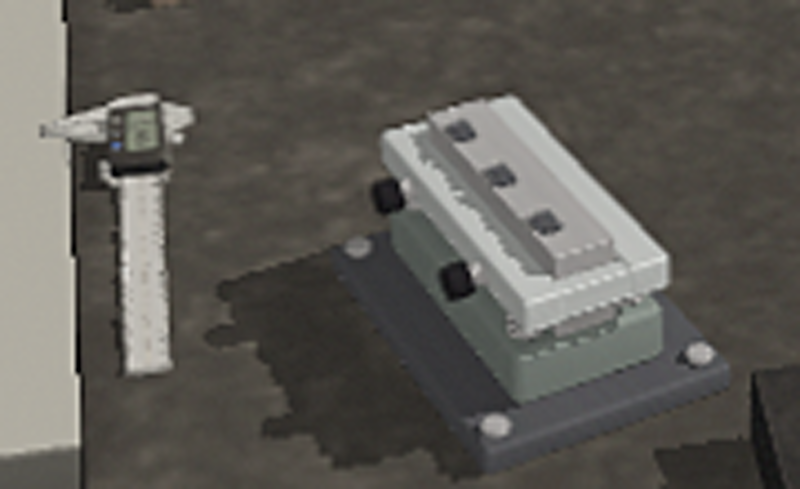

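```bash
python3 - <<'E'
from h import *
np.set_printoptions(precision=4,suppress=True)
a=env.capture("scene");b=env.capture("side")
S0=lambda u,v:(140+u/3.5294,270+v/3.5294);T0=lambda u,v:(200+u/4.4444,180+v/4.4444)
S1=lambda u,v:(340+u/3.5294,180+v/3.5294);T1=lambda u,v:(200+u/4.4444,260+v/4.4444)
print("plate scene z=.018");[print(plane(a,S0(*p),.018)) for p in((384,112),(697,302),(497,580),(167,340))]
print("plate side");[print(plane(b,T0(*p),.018)) for p in((424,127),(540,245),(152,332),(68,200))]
print("sole ends scene z=.024");[print(plane(a,S0(*p),.024)) for p in((318,262),(288,293),(496,382),(472,419))]
print("side sole ends z .024");[print(plane(b,T0(*p),.024)) for p in((202,215),(408,178))]
print("screws",tri((a,S1(194,300)),(b,T1(357,247))),tri((a,S1(273,173)),(b,T1(495,426))),plane(a,S1(66,244),.014),plane(b,T1(700,353),.014))
# burrs
for p,q in zip(((173,180),(196,146),(218,110)),((460,130),(500,175),(545,221))): print("burr",tri((a,S1(*p)),(b,T1(*q))))
print("bar corners +y/-x , -y-x", )
M=env.masks_of("scene","file_grip");N=env.masks_of("side","file_grip")
for m in M: ys,xs=np.nonzero(m["region"]);print(m["confidence"],xs.mean(),ys.mean())
E
```

```text
plate scene z=.018
[0.5848 0.2493 0.018 ]
[0.3925 0.2076 0.018 ]
[0.356  0.3667 0.018 ]
[0.5492 0.4086 0.018 ]
plate side
[0.5549 0.4045 0.018 ]
[0.5887 0.2459 0.018 ]
[0.3945 0.2037 0.018 ]
[0.3587 0.3607 0.018 ]
sole ends scene z=.024
[0.5316 0.3309 0.024 ]
[0.5276 0.3519 0.024 ]
[0.4244 0.3081 0.024 ]
[0.4179 0.3281 0.024 ]
side sole ends z .024
[0.4262 0.3115 0.024 ]
[0.5349 0.3281 0.024 ]
screws (array([ 0.46  , -0.027 ,  0.0121]), [1.0, 1.0]) (array([ 0.4929, -0.1443,  0.012 ]), [1.1, 1.1]) [ 0.538  -0.0034  0.014 ] [ 0.5728 -0.1239  0.014 ]
burr (array([ 0.5002, -0.0437,  0.0698]), [1.4, 1.4])
burr (array([ 0.5094, -0.0757,  0.0691]), [1.4, 1.4])
burr (array([ 0.5195, -0.1088,  0.0697]), [1.2, 1.2])
bar corners +y/-x , -y-x
0.82 250.9405560882071 363.2780441035475
0.74 174.2533512064343 308.37131367292227
```

Two candidates for the file: scene (250,366) has a black grip on a steel sole and lies on the grey plate; scene (176,312) is all brown and stands on the worktop. The enlarged crop shows that the black one on the plate fits the description, and the brown one is the look-alike to leave alone. Next I check the clearances and where the wrist camera sits.

```bash
python3 - <<'E'
from h import *
np.set_printoptions(precision=4,suppress=True)
a=env.capture("scene");b=env.capture("side");w=env.capture("wrist");s=env.read_state()
R=np.array(w["R"]);C=-R.T@w["t"];r=Rot.from_quat(s["ee_rot"])
print("cam in tool",r.inv().apply(C-s["ee_pos"]),"axes in tool",(R@r.as_matrix()))
print("eyepiece",tri((a,(490,42)),(b,(427,236))),tri((a,(470,58)),(b,(468,263))))
print("stage front scene", plane(a,(366,102),.1),plane(a,(345,130),.03))
print("blackbox",plane(a,(345,172),.03),plane(a,(412,190),.03),"cam",-np.array(a["R"]).T@a["t"],-np.array(b["R"]).T@b["t"])
for X in ([.48,-.1,.28],[.475,.33,.2],[.475,.330,.048]): print(X,toolshift(s,X))
E
```

```text
cam in tool [ 0.068  -0.0001 -0.1427] axes in tool [[-0.0004  1.      0.0001]
 [-0.9686 -0.0004 -0.2487]
 [-0.2487 -0.0002  0.9686]]
eyepiece (array([ 0.5617, -0.4001,  0.3386]), [1.9, 1.9]) (array([ 0.6007, -0.395 ,  0.2974]), [5.5, 5.5])
stage front scene [ 0.8376 -0.3481  0.1   ] [ 0.8535 -0.2892  0.03  ]
blackbox [ 0.7246 -0.1547  0.03  ] [ 0.5712 -0.2221  0.03  ] cam [0.144  0.5088 0.712 ] [ 0.3991 -0.7747  0.5424]
[0.48, -0.1, 0.28] [ 0.3992 -0.3404 -0.0384]
[0.475, 0.33, 0.2] [ 0.5676 -0.7361  0.0416]
[0.475, 0.33, 0.048] [ 0.5675 -0.7361  0.1936]
```

```bash
python3 -m handwheel '[[[0,0.326,-0.372,-0.02,0,0,0.129],[0,0.326,-0.372,-0.02,0,0,0.129],[0,0.326,-0.372,-0.02,0,0,0.129],[0,0.326,-0.372,-0.02,0,0,0.129],[0,0.326,-0.372,-0.02,0,0,0.129],[0,0.326,-0.372,-0.02,0,0,0.129],[0,0.326,-0.372,-0.02,0,0,0.129],[0,0.326,-0.372,-0.02,0,0,0.129],[0,0.326,-0.372,-0.02,0,0,0.129],[0,0.326,-0.372,-0.02,0,0,0.129],[0,0.326,-0.372,-0.02,0,0,0.129],[0,0.326,-0.372,-0.02,0,0,0.129],[0,0.326,-0.372,-0.02,0,0,0.129],[0,0.326,-0.372,-0.02,0,0,0.129],[0,0.326,-0.372,-0.02,0,0,0.129]]]'
python3 - <<'E'
from h import *
w=env.capture("wrist");s=env.read_state();print(s["ee_pos"],s["ee_rot"],s["wrist_force"])
import pickle;pickle.dump((w,s),open("w1.pkl","wb"))
cv2.imwrite("pics/w1.png",w["color"])
for n in("holder","burr_1","caliper"):print(n,[(round(r["confidence"],2),np.round(r["box"])) for r in env.find_in("wrist",n)])
E
```

```text
time_s: 2.9
ee_pos: [0.4005, -0.1009, 0.2618]
ee_rot: [0.99, 0.142, 0.0, 0.001]
wrist_force: [0.0, -0.6, 0.8]
gripper_width: 0.0874
[ 0.40039327 -0.1015402   0.26167664] [9.89929140e-01 1.41562986e-01 1.73575328e-04 4.35106138e-04] [ 1.02220058 -0.11614716  0.35342218]
holder [(0.63, array([255.,  11., 415., 131.]))]
burr_1 [(0.68, array([369.,  59., 387.,  78.])), (0.62, array([283.,  62., 298.,  78.])), (0.45, array([327.,  64., 343.,  76.]))]
caliper [(0.82, array([ 92., 138., 289., 222.]))]
```

View pics/w1.png

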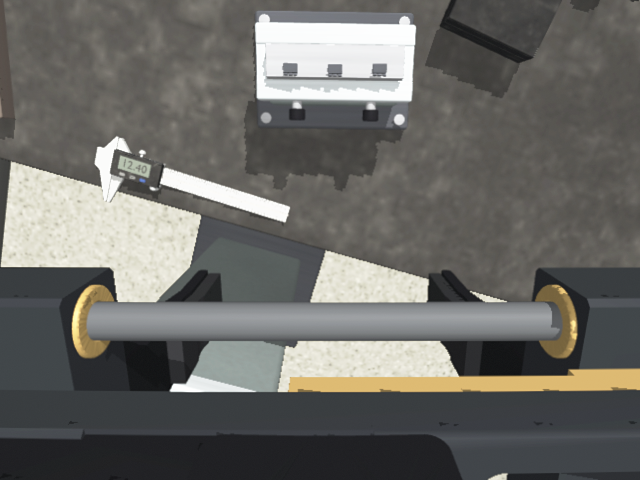

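The wrist view shows the holder at the top (255-415, 11-131). Its screws are at (264,20), (404,21), (399,119) and (265,118), and the three burrs are at (290,70), (335,70) and (379,69). The caliper is at about (190,180).

```bash
python3 - <<'E'
from h import *
import pickle
np.set_printoptions(precision=4,suppress=True)
w,s=pickle.load(open("w1.pkl","rb"));a=env.capture("scene");b=env.capture("side")
P=[plane(w,p,.012) for p in((264,20),(404,21),(399.5,119),(265.5,118))]
for p in P:print(p)
c=sum(P)/4;print("centre",c)
y=P[0]-P[1]+P[3]-P[2];x=P[0]+P[1]-P[2]-P[3];print("yaw from y",np.arctan2(-y[0],y[1]),"x",np.arctan2(x[1],x[0]))
S1=lambda u,v:(340+u/3.5294,180+v/3.5294);T1=lambda u,v:(200+u/4.4444,260+v/4.4444)
B=[]
for p,q,r in zip(((173,180),(196,146),(218,110)),((460,130),(500,175),(545,221)),((290,70),(335,70),(379,69.5))):
    X=tri((a,S1(*p)),(b,T1(*q)),(w,r));B.append(X[0]);print("burr",X)
d=B[0]-B[2];yw=np.arctan2(-d[0],d[1]);print("yaw",yw)
for yw in(.28,.29):
    R=np.array([[np.cos(yw),-np.sin(yw)],[np.sin(yw),np.cos(yw)]])
    print("centre from burrs",np.mean(B,0)[:2]-R@[-.006,0])
c0=w["color"][0:140,230:440];cv2.imwrite("pics/w1c.png",cv2.resize(c0,None,fx=3.8,fy=3.8,interpolation=cv2.INTER_CUBIC))
print(toolshift(s,[.475,.33,.20]),toolshift(s,[.43,.318,.20]))
E
```

```text
[ 0.5403 -0.0052  0.012 ]
[ 0.5741 -0.1229  0.012 ]
[ 0.4944 -0.1458  0.012 ]
[ 0.4605 -0.0272  0.012 ]
centre [ 0.5173 -0.0753  0.012 ]
yaw from y 0.27907170678417026 x 0.27433836995620986
burr (array([ 0.5004, -0.044 ,  0.0698]), [1.6, 1.3, 0.5])
burr (array([ 0.5099, -0.0766,  0.069 ]), [1.8, 1.3, 1.0])
burr (array([ 0.5198, -0.1092,  0.0697]), [1.4, 1.0, 0.6])
yaw 0.28982851714305874
centre from burrs [ 0.5158 -0.0749]
centre from burrs [ 0.5158 -0.0749]
[ 0.1926 -0.3934  0.0614] [ 0.146  -0.3945  0.0613]
```

View pics/w1c.png

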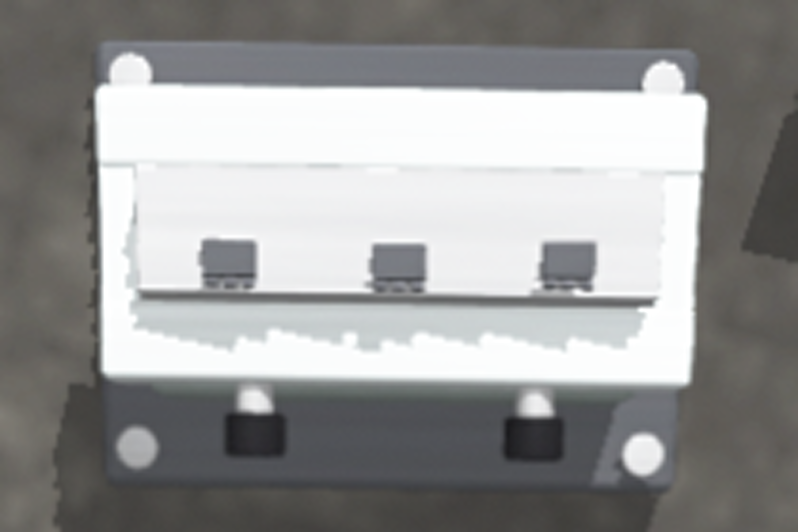

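```bash
python3 -m handwheel '[[[0,0.115,-0.395,0.022,0,0,0.07],[0,0.115,-0.395,0.022,0,0,0.07],[0,0.115,-0.395,0.022,0,0,0.07],[0,0.115,-0.395,0.022,0,0,0.07],[0,0.115,-0.395,0.022,0,0,0.07],[0,0.115,-0.395,0.022,0,0,0.07],[0,0.115,-0.395,0.022,0,0,0.07],[0,0.115,-0.395,0.022,0,0,0.07],[0,0.115,-0.395,0.022,0,0,0.07],[0,0.115,-0.395,0.022,0,0,0.07],[0,0.115,-0.395,0.022,0,0,0.07],[0,0.115,-0.395,0.022,0,0,0.07],[0,0.115,-0.395,0.022,0,0,0.07]]]'
python3 - <<'E'
from h import *
w=env.capture("wrist");s=env.read_state();print(s["ee_pos"],s["ee_rot"],s["wrist_force"])
import pickle;pickle.dump((w,s),open("w2.pkl","wb"))
cv2.imwrite("pics/w2.png",w["color"])
for n in("file_grip","plate_top"):print(n,[(round(r["confidence"],2),np.round(r["box"])) for r in env.find_in("wrist",n)])
E
```

```text
time_s: 4.28
ee_pos: [0.3995, 0.3099, 0.2392]
ee_rot: [0.994, 0.107, -0.001, 0.001]
wrist_force: [0.7, 0.1, -0.4]
gripper_width: 0.0868
[0.39957757 0.30940895 0.23925959] [ 9.94319960e-01  1.06429334e-01 -6.33081548e-04  4.61367600e-04] [ 0.53364252 -0.32932974 -0.49557067]
file_grip [(0.89, array([306.,  39., 336., 178.]))]
plate_top [(0.64, array([244.,   0., 448., 239.]))]
```

View pics/w2.png

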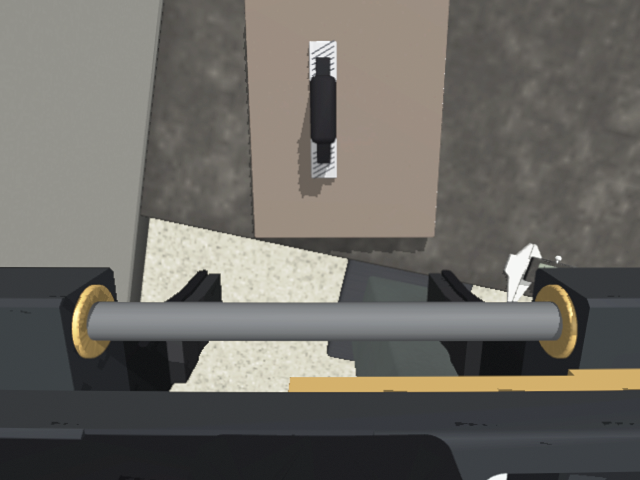

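The wrist view shows the file upright in the image, with sole ends at (322,41) and (324,177) and the grip top spanning 311-336 by 76-143.

```bash
python3 - <<'E'
from h import *
import pickle
np.set_printoptions(precision=4,suppress=True)
w,s=pickle.load(open("w2.pkl","rb"));a=env.capture("scene");b=env.capture("side")
F=plane(w,(322.5,41),.024);N=plane(w,(324,177.5),.024);print(F,N,(F+N)/2,np.linalg.norm(F-N),"yaw",np.arctan2(*(F-N)[[1,0]]))
S0=lambda u,v:(140+u/3.5294,270+v/3.5294);T0=lambda u,v:(200+u/4.4444,180+v/4.4444)
print("sole near end, 3 views",tri((a,((496+472)/2/3.5294+140,400/3.5294+270)),(b,T0(202,212)),(w,(324,177.5))))
print("sole far end",tri((a,S0(303,277)),(b,T0(404,173)),(w,(322.5,41))))
print("grip top near end",tri((a,S0(428,312)),(b,T0(252,127)),(w,(323,143))))
print("grip top far end",tri((a,S0(360,265)),(b,T0(346,119)),(w,(323,77))))
r=Rot.from_quat(s["ee_rot"]).as_matrix();print("tool yaw",np.arctan2(r[1,0],r[0,0]))
for z in(.12,.048):print(toolshift(s,[(F+N)[0]/2,(F+N)[1]/2,z]))
print("plate corners w",plane(w,(255,236),.018),plane(w,(434,237),.018))
E
```

```text
[0.5329 0.3403 0.024 ] [0.426  0.3158 0.024 ] [0.4795 0.328  0.024 ] 0.10963263517585749 yaw 0.22506828946849305
sole near end, 3 views (array([0.4249, 0.3167, 0.0218]), [2.6, 2.0, 1.2])
sole far end (array([0.5334, 0.3405, 0.0206]), [1.4, 1.3, 0.2])
grip top near end (array([0.4554, 0.3217, 0.065 ]), [1.8, 0.7, 1.4])
grip top far end (array([0.5016, 0.3298, 0.0594]), [5.3, 3.4, 3.4])
tool yaw 0.2132621134187622
[ 0.0822 -0.0014  0.1191]
[ 0.0823 -0.0015  0.1911]
plate corners w [0.3599 0.366  0.018 ] [0.3937 0.2057 0.018 ]
```

```bash
python3 -m handwheel '[[[0,0.081,-0.001,0.08,0,0,-0.01],[0,0.081,-0.001,0.08,0,0,-0.01],[0,0.081,-0.001,0.08,0,0,-0.01],[0,0.081,-0.001,0.12,0,0,-0.01],[0,0.081,-0.001,0.15,0,0,-0.01],[0,0.081,-0.001,0.175,0,0,-0.01],[0,0.081,-0.001,0.19,0,0,-0.01],[0,0.081,-0.001,0.191,0,0,-0.01],[0,0.081,-0.001,0.191,0,0,-0.01],[0,0.081,-0.001,0.191,0,0,-0.01]]]' 55
python3 - <<'E'
from h import *
for c in("wrist","side"):
    w=env.capture(c);cv2.imwrite(f"pics/g_{c}.png",w["color"] if c=="wrist" else cv2.resize(w["color"][140:300,180:400],None,fx=3.6,fy=3.6))
s=env.read_state();print(s["ee_pos"],s["wrist_force"],s["joint_positions"])
E
```

```text
time_s: 5.37
ee_pos: [0.4795, 0.329, 0.0496]
ee_rot: [0.994, 0.112, 0.001, -0.0]
wrist_force: [0.2, 1.5, 0.2]
gripper_width: 0.0867
[0.47979465 0.32939437 0.05022697] [ 0.4360835   0.4380975  -0.64607678] [4.09726571e-01 7.44419189e-01 1.67866965e+00 1.62418970e-07
 7.15166143e-01 1.75605029e+00]
```

View pics/g_wrist.png

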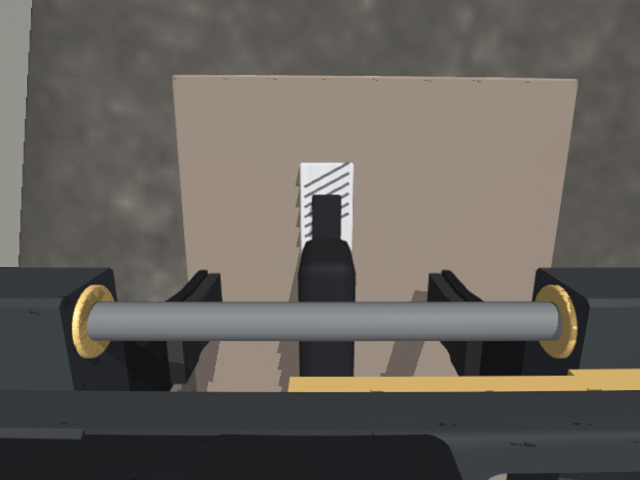

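View pics/g_side.png

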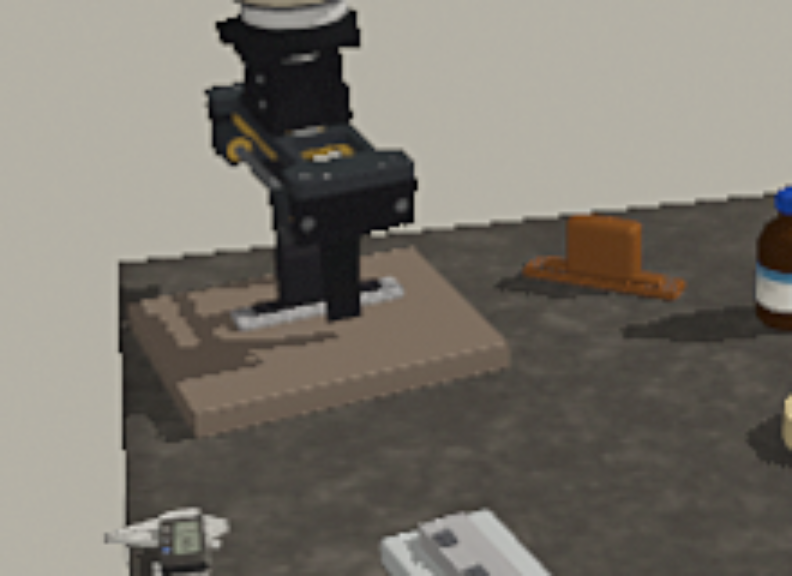

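The fingers straddle the black grip and are aligned with it. Closing.

```bash
python3 -m handwheel '[[[0.3,0,0,0.001,0,0,0],[0.6,0,0,0.001,0,0,0],[1,0,0,0.001,0,0,0],[1,0,0,0.001,0,0,0],[1,0,0,0.001,0,0,0],[1,0,0,0.001,0,0,0],[1,0,0,0.001,0,0,0],[1,0,0,0.001,0,0,0],[1,0,0,0.001,0,0,0]]]' 55
```

```text
time_s: 6.22
ee_pos: [0.4785, 0.3291, 0.0475]
ee_rot: [0.994, 0.112, -0.0, 0.0]
wrist_force: [0.2, 0.2, 0.7]
gripper_width: 0.0352
```

```bash
python3 -m handwheel '[[[1,0,0,0,0,0,0],[1,0,0,0,0,0,0],[1,0,0,0,0,0,0],[1,0,0,0,0,0,0],[1,0,0,0,0,0,0]]]'
```

```text
time_s: 6.63
ee_pos: [0.4786, 0.329, 0.0475]
ee_rot: [0.994, 0.112, -0.0, 0.0]
wrist_force: [0.2, -0.1, -0.6]
gripper_width: 0.0196
```

```bash
python3 -m handwheel '[[[1,0,0,-0.03,0,0,0],[1,0,0,-0.07,0,0,0],[1,0,0,-0.11,0,0,0],[1,0,0,-0.14,0,0,0],[1,0,0,-0.14,0,0,0],[1,0,0,-0.14,0,0,0]]]'
python3 - <<'E'
from h import *
np.set_printoptions(precision=4,suppress=True)
w=env.capture("wrist");s=env.read_state();cv2.imwrite("pics/l_w.png",w["color"])
print(s["ee_pos"],s["wrist_force"],s["ft_torque"],s["gripper_width"])
r=Rot.from_quat(s["ee_rot"]).as_matrix();print("tool yaw",np.arctan2(r[1,0],r[0,0]))
# target: holder frame, file centre x=-.026, y=burr1 +.034, above
yw=.282;R=np.array([[np.cos(yw),-np.sin(yw)],[np.sin(yw),np.cos(yw)]])
for y in(.034,0,-.034):
  p=np.array([.5165,-.075])+R@[-.028,y];print(y,p,toolshift(s,[*p,.13]))
E
```

```text
time_s: 7.13
ee_pos: [0.4793, 0.3296, 0.1893]
ee_rot: [0.994, 0.112, 0.002, -0.001]
wrist_force: [-0.9, -0.5, -2.2]
gripper_width: 0.0198
[0.4779 0.3289 0.1874] [-0.4817  0.2133 -2.5612] [ 0.0458  0.0091 -0.0737] 0.019693146893047367
tool yaw 0.22485205338283368
0.034 [ 0.4801 -0.0501] [-0.0823  0.37    0.0574]
0 [ 0.4896 -0.0828] [-0.0803  0.404   0.0574]
-0.034 [ 0.4991 -0.1154] [-0.0784  0.4379  0.0574]
```

View pics/l_w.png

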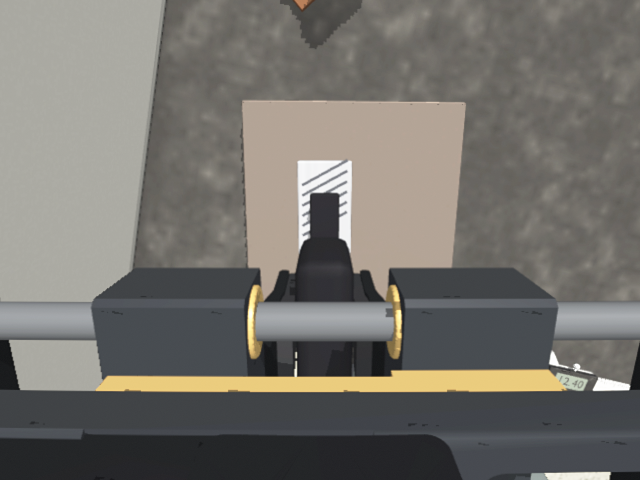

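```bash
python3 -m handwheel '[[[1,-0.082,0.37,0,0,0,-0.057],[1,-0.082,0.37,0,0,0,-0.057],[1,-0.082,0.37,0,0,0,-0.057],[1,-0.082,0.37,0,0,0,-0.057],[1,-0.082,0.37,0,0,0,-0.057],[1,-0.082,0.37,0,0,0,-0.057],[1,-0.082,0.37,0,0,0,-0.057],[1,-0.082,0.37,0,0,0,-0.057],[1,-0.082,0.37,0,0,0,-0.057],[1,-0.082,0.37,0.03,0,0,-0.057],[1,-0.082,0.37,0.057,0,0,-0.057],[1,-0.082,0.37,0.057,0,0,-0.057],[1,-0.082,0.37,0.057,0,0,-0.057],[1,-0.082,0.37,0.057,0,0,-0.057]]]'
cat > chk.py <<'E'
from h import *
import sys
np.set_printoptions(precision=4,suppress=True)
s=env.read_state()
yw=.282;R=np.array([[np.cos(yw),-np.sin(yw)],[np.sin(yw),np.cos(yw)]])
r=Rot.from_quat(s["ee_rot"]).as_matrix()
print("holder xy",R.T@(s["ee_pos"][:2]-[.5165,-.075]),"z",s["ee_pos"][2],"yaw",np.arctan2(r[1,0],r[0,0]),"F holder",R.T@s["wrist_force"][:2],s["wrist_force"][2],"tau",s["ft_torque"],"tilt",r[:2,2])
for c in sys.argv[1:]:
    name,tag=c.split(":");w=env.capture(name);im=w["color"]
    if name=="side": im=cv2.resize(im[200:370,190:390],None,fx=3.5,fy=3.5,interpolation=cv2.INTER_CUBIC)
    if name=="scene": im=cv2.resize(im[140:290,330:490],None,fx=4,fy=4,interpolation=cv2.INTER_CUBIC)
    cv2.imwrite(f"pics/{tag}.png",im)
E
python3 chk.py wrist:p1w side:p1s
```

```text
time_s: 8.35
ee_pos: [0.4806, -0.0492, 0.1301]
ee_rot: [0.99, 0.141, -0.001, -0.001]
wrist_force: [1.4, -0.3, -2.3]
gripper_width: 0.0197
holder xy [-0.0273  0.0347] z 0.1301289538076903 yaw 0.2825435179630097 F holder [ 1.2701 -0.6812] -2.28777972764908 tau [ 0.0127  0.0227 -0.0117] tilt [-0.0019  0.0007]
```

View pics/p1w.png

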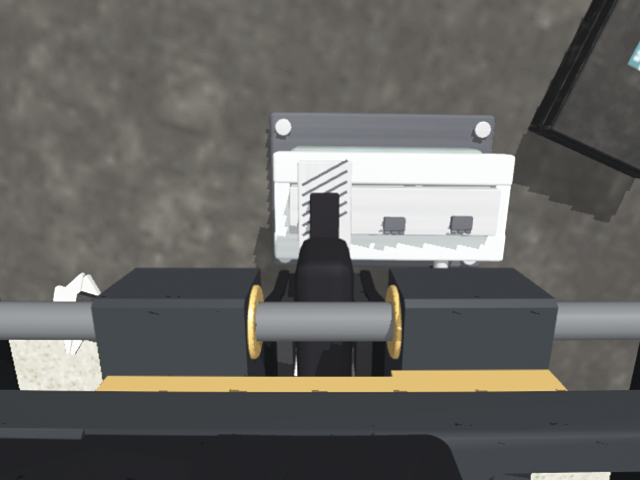

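View pics/p1s.png

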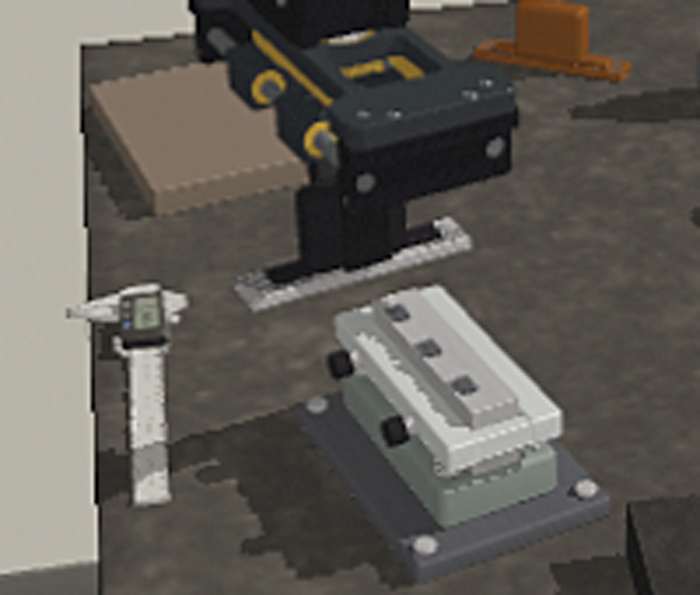

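The file is above burr 1, aligned with it and clear of the other burrs. Tare Fz is about -2.3 N. Now I feel my way down.

```bash
python3 -m handwheel '[[[1,0,0,0.01,0,0,0],[1,0,0,0.018,0,0,0],[1,0,0,0.024,0,0,0],[1,0,0,0.026,0,0,0],[1,0,0,0.026,0,0,0],[1,0,0,0.026,0,0,0]]]'
python3 -m handwheel '[[[1,0,0,0.001,0,0,0],[1,0,0,0.001,0,0,0]]]'
python3 -m handwheel '[[[1,0,0,0.001,0,0,0],[1,0,0,0.001,0,0,0]]]'
python3 -m handwheel '[[[1,0,0,0.001,0,0,0],[1,0,0,0.001,0,0,0]]]'

```

```text
time_s: 8.95
ee_pos: [0.4812, -0.0498, 0.1047]
ee_rot: [0.99, 0.141, 0.0, 0.0]
wrist_force: [0.3, -0.3, -2.9]
gripper_width: 0.0193
time_s: 9.12
ee_pos: [0.4812, -0.0499, 0.1037]
ee_rot: [0.99, 0.14, 0.0, 0.0]
wrist_force: [-0.8, -0.1, -2.4]
gripper_width: 0.0196
time_s: 9.28
ee_pos: [0.4811, -0.0499, 0.1026]
ee_rot: [0.99, 0.14, 0.0, 0.0]
wrist_force: [0.1, 0.1, -1.4]
gripper_width: 0.0197
time_s: 9.45
ee_pos: [0.4812, -0.0499, 0.1017]
ee_rot: [0.99, 0.14, 0.0, 0.0]
wrist_force: [-0.4, -0.6, 0.7]
gripper_width: 0.0194
```

```bash
python3 -m handwheel '[[[1,0,0,0.0,0,0,0],[1,0,0,0.0,0,0,0]]]'
python3 -m handwheel '[[[1,0,0,0.001,0,0,0],[1,0,0,0.001,0,0,0]]]'
```

```text
time_s: 9.62
ee_pos: [0.4812, -0.0499, 0.1017]
ee_rot: [0.99, 0.14, 0.0, 0.0]
wrist_force: [0.4, -0.0, 0.4]
gripper_width: 0.0193
time_s: 9.78
ee_pos: [0.4813, -0.0499, 0.1009]
ee_rot: [0.99, 0.14, 0.0, 0.0]
wrist_force: [-0.5, 0.5, 4.5]
gripper_width: 0.0195
```

```bash
python3 -m handwheel '[[[1,0,0,0.0011,0,0,0],[1,0,0,0.0011,0,0,0]]]'
python3 -m handwheel '[[[1,0.001,0,0.0001,0,0,0],[1,0.002,0,0.0002,0,0,0],[1,0.003,0,0.0003,0,0,0]]]'
```

```text
time_s: 9.95
ee_pos: [0.4814, -0.0499, 0.1]
ee_rot: [0.99, 0.14, 0.0, 0.0]
wrist_force: [-1.5, 0.6, 7.2]
gripper_width: 0.0198
time_s: 10.2
ee_pos: [0.4832, -0.0493, 0.0997]
ee_rot: [0.99, 0.141, -0.001, 0.0]
wrist_force: [-3.7, -2.5, 7.9]
gripper_width: 0.0203
```

```bash
python3 -m handwheel '[[[1,0.001,0,0.0003,0,0,0],[1,0.002,0,0.0006,0,0,0],[1,0.003,0,0.0009,0,0,0]]]'
python3 -m handwheel '[[[1,0.001,0,0.0003,0,0,0],[1,0.002,0,0.0005,0,0,0],[1,0.003,0,0.0008,0,0,0]]]'
```

```text
time_s: 10.45
ee_pos: [0.4861, -0.0484, 0.0989]
ee_rot: [0.99, 0.141, -0.001, 0.0]
wrist_force: [-4.1, -2.2, 9.1]
gripper_width: 0.0193
time_s: 10.7
ee_pos: [0.489, -0.0476, 0.0981]
ee_rot: [0.99, 0.141, -0.001, 0.0]
wrist_force: [-3.7, -0.7, 9.6]
gripper_width: 0.0195
```

```bash
python3 -m handwheel '[[[1,0.001,0,0.0002,0,0,0],[1,0.002,0,0.0005,0,0,0],[1,0.003,0,0.0007,0,0,0]]]'
python3 -m handwheel '[[[1,0.001,0,0.0002,0,0,0],[1,0.002,0,0.0004,0,0,0],[1,0.003,0,0.0006,0,0,0]]]'
```

```text
time_s: 10.95
ee_pos: [0.4919, -0.0468, 0.0974]
ee_rot: [0.99, 0.141, -0.001, 0.0]
wrist_force: [-3.4, -1.7, 8.7]
gripper_width: 0.0197
time_s: 11.2
ee_pos: [0.4938, -0.0462, 0.0968]
ee_rot: [0.99, 0.141, -0.002, 0.0]
wrist_force: [-6.1, -2.8, 10.9]
gripper_width: 0.019
```

```bash
python3 -m handwheel '[[[1,0.001,0,0.0,0,0,0],[1,0.002,0,0.0,0,0,0],[1,0.003,0,0.0,0,0,0]]]'
python3 -m handwheel '[[[1,0.0015,0,0.0,0,0,0],[1,0.003,0,0.0,0,0,0],[1,0.0045,0,0,0,0,0]]]'
```

```text
time_s: 11.45
ee_pos: [0.4954, -0.0455, 0.0967]
ee_rot: [0.99, 0.141, -0.003, -0.0]
wrist_force: [-7.5, -5.2, 11.3]
gripper_width: 0.0198
time_s: 11.7
ee_pos: [0.499, -0.0439, 0.0966]
ee_rot: [0.99, 0.141, -0.004, -0.0]
wrist_force: [-8.2, -4.7, 11.7]
gripper_width: 0.0195
```

```bash
python3 -m handwheel '[[[1,0.002,0,-0.0003,0,0,0],[1,0.004,0,-0.0003,0,0,0],[1,0.006,0,-0.0003,0,0,0]]]'
python3 -m handwheel '[[[1,0.002,0,0.0,0,0,0],[1,0.004,0,0.0,0,0,0],[1,0.006,0,0,0,0,0]]]'
```

```text
time_s: 11.95
ee_pos: [0.5045, -0.0419, 0.0967]
ee_rot: [0.99, 0.141, -0.004, -0.001]
wrist_force: [-8.6, -3.2, 11.9]
gripper_width: 0.0196
time_s: 12.2
ee_pos: [0.51, -0.0402, 0.0967]
ee_rot: [0.99, 0.141, -0.005, -0.001]
wrist_force: [-7.5, -2.3, 11.0]
gripper_width: 0.0198
```

Burr 1 went down 3 mm and the force then stayed flat, so it appears flush. Lifting off to check.

```bash
python3 -m handwheel '[[[1,0.002,0,-0.003,0,0,0],[1,0.003,0,-0.02,0,0,0],[1,0.003,0,-0.045,0,0,0],[1,0.003,0,-0.045,0,0,0],[1,0.003,0,-0.045,0,0,0]]]'
python3 chk.py wrist:q1w side:q1s
```

```text
time_s: 12.62
ee_pos: [0.5179, -0.0397, 0.1421]
ee_rot: [0.99, 0.14, 0.001, 0.001]
wrist_force: [0.2, 0.4, -1.8]
gripper_width: 0.0197
holder xy [0.0112 0.0335] z 0.14206069584888023 yaw 0.2818425130137177 F holder [0.2971 0.2833] -1.7914084554217595 tau [-0.0023 -0.0199 -0.0247] tilt [ 0.0026 -0.0008]
```

View pics/q1s.png

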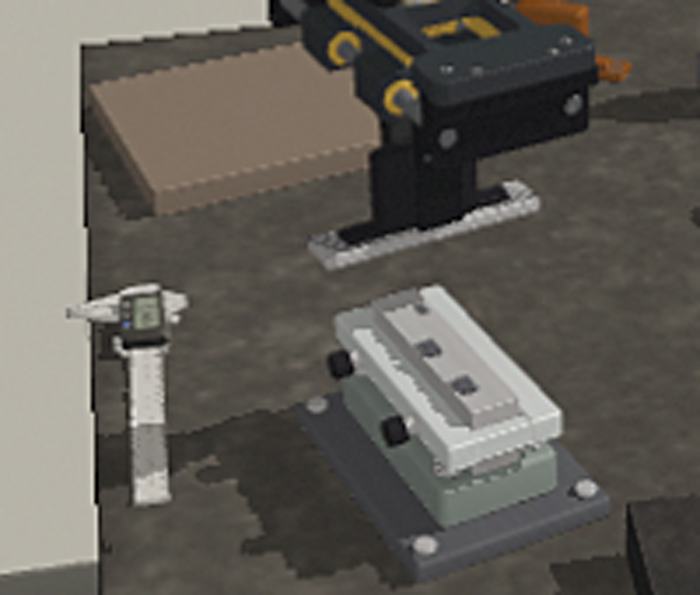

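View pics/q1w.png

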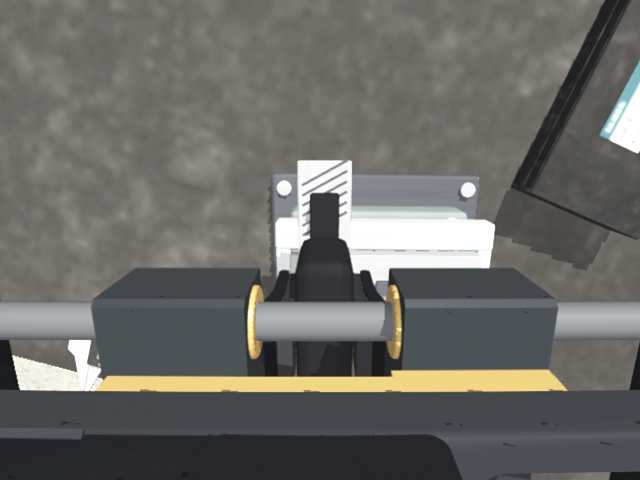

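Burr 1 has moved forward and lies flush at (421,310) in the crop, while burrs 2 and 3 still stand. Going back in the air for burr 2.

```bash
python3 -m handwheel '[[[1,-0.035,0.034,0,0,0,0],[1,-0.0385,0.034,0,0,0,0],[1,-0.0385,0.034,0.01,0,0,0],[1,-0.0385,0.034,0.02,0,0,0],[1,-0.0385,0.034,0.03,0,0,0],[1,-0.0385,0.034,0.036,0,0,0],[1,-0.0385,0.034,0.0375,0,0,0],[1,-0.0385,0.034,0.0375,0,0,0],[1,-0.0385,0.034,0.0375,0,0,0]]]'
python3 chk.py
python3 -m handwheel '[[[1,0,0,0.001,0,0,0],[1,0,0,0.002,0,0,0],[1,0,0,0.003,0,0,0],[1,0,0,0.003,0,0,0]]]'
```

```text
time_s: 13.47
ee_pos: [0.4898, -0.0825, 0.1037]
ee_rot: [0.99, 0.141, -0.0, -0.0]
wrist_force: [0.0, -0.1, -0.9]
gripper_width: 0.0192
holder xy [-0.0278  0.0002] z 0.10373771911755107 yaw 0.28236424770242025 F holder [ 0.0054 -0.1506] -0.9021438098193049 tau [0.0033 0.0011 0.0484] tilt [-0.0002  0.0001]
time_s: 13.8
ee_pos: [0.49, -0.0828, 0.1015]
ee_rot: [0.99, 0.14, 0.001, 0.0]
wrist_force: [-0.8, 0.1, 2.0]
gripper_width: 0.0198
```

```bash
python3 -m handwheel '[[[1,0,0,0.0009,0,0,0],[1,0,0,0.0018,0,0,0],[1,0,0,0.0018,0,0,0]]]'
python3 -m handwheel '[[[1,0.001,0,0.0002,0,0,0],[1,0.002,0,0.0004,0,0,0],[1,0.003,0,0.0006,0,0,0]]]'
```

```text
time_s: 14.05
ee_pos: [0.4901, -0.0828, 0.1]
ee_rot: [0.99, 0.14, 0.001, 0.0]
wrist_force: [-1.6, 1.3, 8.4]
gripper_width: 0.0196
time_s: 14.3
ee_pos: [0.492, -0.0822, 0.0996]
ee_rot: [0.99, 0.141, -0.0, 0.0]
wrist_force: [-3.2, -1.4, 10.0]
gripper_width: 0.0195
```

```bash
python3 -m handwheel '[[[1,0.001,0,0.0003,0,0,0],[1,0.002,0,0.0005,0,0,0],[1,0.003,0,0.0008,0,0,0]]]'
python3 -m handwheel '[[[1,0.001,0,0.0002,0,0,0],[1,0.002,0,0.0005,0,0,0],[1,0.003,0,0.0007,0,0,0]]]'
python3 -m handwheel '[[[1,0.001,0,0.0002,0,0,0],[1,0.002,0,0.0005,0,0,0],[1,0.003,0,0.0007,0,0,0]]]'
```

```text
time_s: 14.55
ee_pos: [0.4949, -0.0814, 0.0988]
ee_rot: [0.99, 0.141, -0.0, 0.0]
wrist_force: [-3.7, -1.1, 9.3]
gripper_width: 0.0193
time_s: 14.8
ee_pos: [0.4978, -0.0806, 0.0981]
ee_rot: [0.99, 0.141, -0.0, 0.0]
wrist_force: [-3.9, -0.7, 9.4]
gripper_width: 0.0197
time_s: 15.05
ee_pos: [0.5006, -0.0798, 0.0974]
ee_rot: [0.99, 0.141, -0.0, 0.0]
wrist_force: [-3.4, -0.9, 9.8]
gripper_width: 0.0196
```

```bash
python3 -m handwheel '[[[1,0.001,0,0.0002,0,0,0],[1,0.002,0,0.0004,0,0,0],[1,0.003,0,0.0004,0,0,0]]]'
python3 -m handwheel '[[[1,0.001,0,0.0,0,0,0],[1,0.002,0,0.0,0,0,0],[1,0.003,0,0.0,0,0,0]]]'
python3 -m handwheel '[[[1,0.0015,0,0.0,0,0,0],[1,0.003,0,0.0,0,0,0],[1,0.0045,0,0,0,0,0]]]'
```

```text
time_s: 15.3
ee_pos: [0.5027, -0.0792, 0.097]
ee_rot: [0.99, 0.141, -0.001, 0.0]
wrist_force: [-6.2, -3.2, 10.2]
gripper_width: 0.0196
time_s: 15.55
ee_pos: [0.5041, -0.0786, 0.0968]
ee_rot: [0.99, 0.141, -0.003, 0.0]
wrist_force: [-7.5, -5.6, 11.7]
gripper_width: 0.0196
time_s: 15.8
ee_pos: [0.5077, -0.077, 0.0967]
ee_rot: [0.99, 0.141, -0.004, -0.0]
wrist_force: [-9.5, -3.5, 12.4]
gripper_width: 0.0195
```

```bash
python3 -m handwheel '[[[1,0.002,0,-0.0003,0,0,0],[1,0.004,0,-0.0004,0,0,0],[1,0.006,0,-0.0004,0,0,0]]]'
python3 -m handwheel '[[[1,0.002,0,0.0,0,0,0],[1,0.004,0,0.0,0,0,0],[1,0.006,0,0,0,0,0]]]'
python3 -m handwheel '[[[1,0.002,0,-0.003,0,0,0],[1,0.003,0,-0.02,0,0,0],[1,0.003,0,-0.045,0,0,0],[1,0.003,0,-0.045,0,0,0],[1,0.003,0,-0.045,0,0,0]]]'
python3 chk.py side:q2s
```

```text
time_s: 16.05
ee_pos: [0.5133, -0.075, 0.0969]
ee_rot: [0.99, 0.141, -0.004, -0.001]
wrist_force: [-8.1, -3.7, 11.8]
gripper_width: 0.0195
time_s: 16.3
ee_pos: [0.5187, -0.0732, 0.0969]
ee_rot: [0.99, 0.141, -0.004, -0.001]
wrist_force: [-7.9, -2.5, 11.4]
gripper_width: 0.0199
time_s: 16.72
ee_pos: [0.5265, -0.0727, 0.1422]
ee_rot: [0.99, 0.14, 0.001, 0.001]
wrist_force: [0.5, 1.0, -1.7]
gripper_width: 0.0195
holder xy [ 0.0103 -0.0006] z 0.1422051097763875 yaw 0.28176965363894335 F holder [0.7509 0.8574] -1.7131457850511531 tau [0.035  0.0253 0.0122] tilt [ 0.0031 -0.0011]
```

View pics/q2s.png

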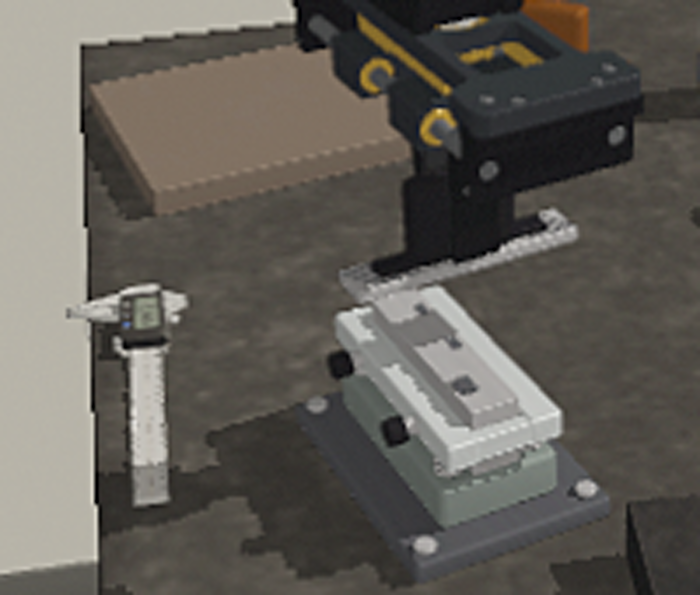

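Burrs 1 and 2 show forward and flush at (421,310) and (453,341). Burr 3 still stands at (465,383) and is next.

```bash
python3 -m handwheel '[[[1,-0.035,0.034,0,0,0,0],[1,-0.0385,0.034,0,0,0,0],[1,-0.0385,0.034,0.01,0,0,0],[1,-0.0385,0.034,0.02,0,0,0],[1,-0.0385,0.034,0.03,0,0,0],[1,-0.0385,0.034,0.036,0,0,0],[1,-0.0385,0.034,0.0375,0,0,0],[1,-0.0385,0.034,0.0375,0,0,0],[1,-0.0385,0.034,0.0375,0,0,0]]]'
python3 chk.py
python3 -m handwheel '[[[1,0,0,0.001,0,0,0],[1,0,0,0.002,0,0,0],[1,0,0,0.003,0,0,0],[1,0,0,0.003,0,0,0]]]'
python3 -m handwheel '[[[1,0,0,0.0009,0,0,0],[1,0,0,0.0016,0,0,0],[1,0,0,0.0016,0,0,0]]]'
```

```text
time_s: 17.52
ee_pos: [0.4983, -0.1153, 0.1036]
ee_rot: [0.99, 0.141, -0.0, -0.0]
wrist_force: [-0.4, 0.1, -2.0]
gripper_width: 0.0193
holder xy [-0.0287 -0.0337] z 0.10359403004122314 yaw 0.2825418952397957 F holder [-0.3148  0.2185] -2.0343803487694965 tau [ 0.0555 -0.0483  0.0123] tilt [-0.0001  0.0001]
time_s: 17.85
ee_pos: [0.4985, -0.1158, 0.1014]
ee_rot: [0.99, 0.14, 0.001, 0.0]
wrist_force: [0.5, 0.5, 0.6]
gripper_width: 0.0194
time_s: 18.1
ee_pos: [0.4986, -0.1159, 0.1001]
ee_rot: [0.99, 0.14, 0.001, 0.0]
wrist_force: [-1.0, 1.2, 7.5]
gripper_width: 0.0197
```

```bash
python3 -m handwheel '[[[1,0.001,0,0.0003,0,0,0],[1,0.002,0,0.0005,0,0,0],[1,0.003,0,0.0008,0,0,0]]]'
python3 -m handwheel '[[[1,0.001,0,0.0003,0,0,0],[1,0.002,0,0.0005,0,0,0],[1,0.003,0,0.0008,0,0,0]]]'
python3 -m handwheel '[[[1,0.001,0,0.0002,0,0,0],[1,0.002,0,0.0005,0,0,0],[1,0.003,0,0.0007,0,0,0]]]'
```

```text
time_s: 18.35
ee_pos: [0.5005, -0.1153, 0.0994]
ee_rot: [0.99, 0.141, -0.0, 0.0]
wrist_force: [-3.9, -1.2, 10.0]
gripper_width: 0.0198
time_s: 18.6
ee_pos: [0.5034, -0.1145, 0.0987]
ee_rot: [0.99, 0.141, -0.0, 0.0]
wrist_force: [-4.1, -1.3, 9.0]
gripper_width: 0.0195
time_s: 18.85
ee_pos: [0.5062, -0.1137, 0.098]
ee_rot: [0.99, 0.141, -0.0, 0.0]
wrist_force: [-3.8, -1.0, 9.2]
gripper_width: 0.0196
```

```bash
python3 -m handwheel '[[[1,0.001,0,0.0002,0,0,0],[1,0.002,0,0.0005,0,0,0],[1,0.003,0,0.0007,0,0,0]]]'
python3 -m handwheel '[[[1,0.001,0,0.0002,0,0,0],[1,0.002,0,0.0003,0,0,0],[1,0.003,0,0.0003,0,0,0]]]'
python3 -m handwheel '[[[1,0.001,0,0.0,0,0,0],[1,0.002,0,0.0,0,0,0],[1,0.003,0,0.0,0,0,0]]]'
python3 -m handwheel '[[[1,0.0015,0,0.0,0,0,0],[1,0.003,0,0.0,0,0,0],[1,0.0045,0,-0.0001,0,0,0]]]'
```

```text
time_s: 19.1
ee_pos: [0.5091, -0.1129, 0.0973]
ee_rot: [0.99, 0.141, -0.0, 0.0]
wrist_force: [-4.0, -1.5, 8.6]
gripper_width: 0.0196
time_s: 19.35
ee_pos: [0.5108, -0.1123, 0.0969]
ee_rot: [0.99, 0.141, -0.002, 0.0]
wrist_force: [-7.5, -5.7, 9.6]
gripper_width: 0.0195
time_s: 19.6
ee_pos: [0.5127, -0.1115, 0.0968]
ee_rot: [0.99, 0.141, -0.003, 0.0]
wrist_force: [-8.0, -5.6, 10.2]
gripper_width: 0.0199
time_s: 19.85
ee_pos: [0.5165, -0.1099, 0.0968]
ee_rot: [0.99, 0.141, -0.003, -0.0]
wrist_force: [-8.3, -2.9, 11.7]
gripper_width: 0.0194
```

```bash
python3 -m handwheel '[[[1,0.002,0,-0.0003,0,0,0],[1,0.004,0,-0.0003,0,0,0],[1,0.006,0,-0.0003,0,0,0]]]'
python3 -m handwheel '[[[1,0.002,0,0.0,0,0,0],[1,0.004,0,0.0,0,0,0],[1,0.006,0,0,0,0,0]]]'
python3 -m handwheel '[[[1,0.002,0,-0.003,0,0,0],[1,0.003,0,-0.03,0,0,0],[1,0.003,0,-0.06,0,0,0],[1,0.003,0,-0.09,0,0,0],[1,0.003,0,-0.09,0,0,0],[1,0.003,0,-0.09,0,0,0]]]'
python3 chk.py side:q3s scene:q3c
```

```text
time_s: 20.1
ee_pos: [0.5221, -0.1079, 0.097]
ee_rot: [0.99, 0.141, -0.004, -0.001]
wrist_force: [-8.3, -3.3, 9.5]
gripper_width: 0.0191
time_s: 20.35
ee_pos: [0.5276, -0.1062, 0.0969]
ee_rot: [0.99, 0.141, -0.004, -0.001]
wrist_force: [-9.3, -3.1, 9.8]
gripper_width: 0.0196
time_s: 20.85
ee_pos: [0.5351, -0.1057, 0.1878]
ee_rot: [0.99, 0.14, 0.002, 0.001]
wrist_force: [-0.4, 0.2, -1.9]
gripper_width: 0.0196
holder xy [ 0.0094 -0.0347] z 0.18780292465983195 yaw 0.28183349730464785 F holder [-0.3232  0.3024] -1.9196017398066014 tau [0.0251 0.0664 0.0013] tilt [ 0.004  -0.0017]
```

View pics/q3s.png

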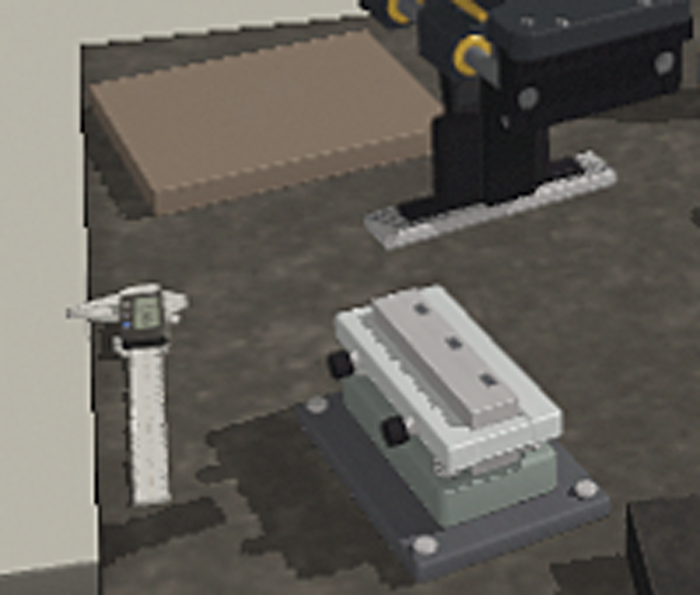

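View pics/q3c.png

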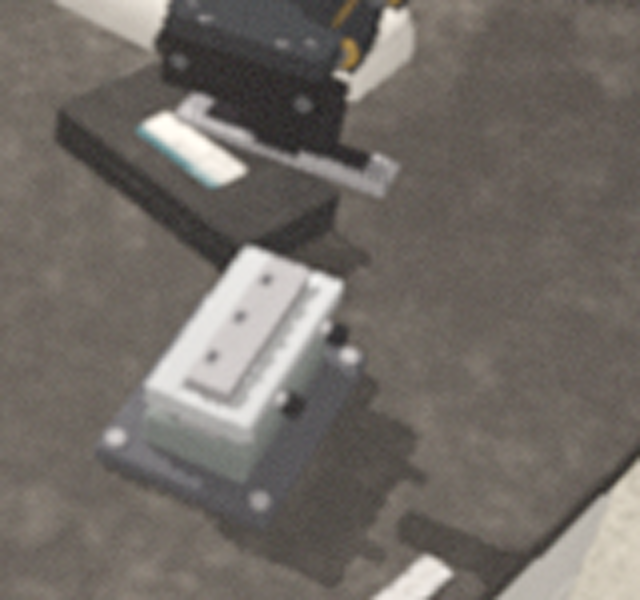

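All three burrs now lie level in a straight line, in the side crop at (421,310), (453,341), (487,380) and in the scene crop at (266,278), (240,317), (212,357). Next I quickly check the positions and work out the move back to the plate.

```bash
python3 - <<'E'
from h import *
np.set_printoptions(precision=4,suppress=True)
a=env.capture("scene");b=env.capture("side");s=env.read_state()
yw=.282;R=np.array([[np.cos(yw),-np.sin(yw)],[np.sin(yw),np.cos(yw)]])
for p,q in zip(((212,357),(240,317),(266,278)),((421,310),(454,343),(488,380))):
    X,e=tri((a,(330+p[0]/4,140+p[1]/4)),(b,(190+q[0]/3.5,200+q[1]/3.5)));print(R.T@(X[:2]-[.5165,-.075]),X[2],e)
for z in(.1878,.11,.0475):print(toolshift(s,[.476,.322,z]))
E
```

```text
[0.0058 0.0343] 0.06748354651414101 [1.0, 1.0]
[0.0056 0.0003] 0.06802121924381897 [1.4, 1.4]
[ 0.0054 -0.0339] 0.06820286758921568 [1.0, 1.0]
[ 0.0641 -0.4258 -0.0023]
[ 0.0643 -0.4256  0.0755]
[ 0.0645 -0.4254  0.138 ]
```

```bash
python3 -m handwheel '[[[1,0.064,-0.426,0,0,0,0.057],[1,0.064,-0.426,0,0,0,0.057],[1,0.064,-0.426,0,0,0,0.057],[1,0.064,-0.426,0,0,0,0.057],[1,0.064,-0.426,0,0,0,0.057],[1,0.064,-0.426,0,0,0,0.057],[1,0.064,-0.426,0,0,0,0.057],[1,0.064,-0.426,0,0,0,0.057],[1,0.064,-0.426,0,0,0,0.057],[1,0.064,-0.426,0,0,0,0.057],[1,0.064,-0.426,0,0,0,0.057],[1,0.064,-0.426,0.03,0,0,0.057],[1,0.064,-0.426,0.07,0,0,0.057],[1,0.064,-0.426,0.1,0,0,0.057],[1,0.064,-0.426,0.12,0,0,0.057],[1,0.064,-0.426,0.13,0,0,0.057],[1,0.064,-0.426,0.13,0,0,0.057],[1,0.064,-0.426,0.13,0,0,0.057]]]'
python3 chk.py wrist:r1w
```

```text
time_s: 22.55
ee_pos: [0.4771, 0.3214, 0.0557]
ee_rot: [0.994, 0.112, -0.001, 0.0]
wrist_force: [0.2, 0.4, -2.0]
gripper_width: 0.0196
holder xy [0.0724 0.3917] z 0.05574410087943382 yaw 0.22448218811269793 F holder [0.281  0.3252] -2.0297655719510974 tau [-0.0039 -0.0234  0.0159] tilt [-0.0013 -0.0006]
```

View pics/r1w.png

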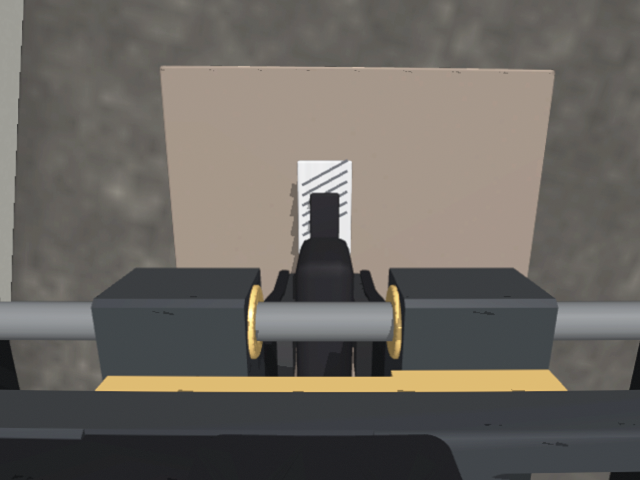

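The file hovers over the plate, well inside its edges. Lowering to contact.

```bash
python3 -m handwheel '[[[1,0,0,0.003,0,0,0],[1,0,0,0.006,0,0,0],[1,0,0,0.0075,0,0,0],[1,0,0,0.0075,0,0,0]]]'
python3 -m handwheel '[[[1,0,0,0.0005,0,0,0],[1,0,0,0.0005,0,0,0]]]'
```

```text
time_s: 22.93
ee_pos: [0.4772, 0.3217, 0.0493]
ee_rot: [0.994, 0.112, 0.0, -0.0]
wrist_force: [0.2, 0.2, -2.1]
gripper_width: 0.0199
time_s: 23.1
ee_pos: [0.4772, 0.3217, 0.0486]
ee_rot: [0.994, 0.112, 0.0, -0.0]
wrist_force: [-0.0, -0.1, -1.4]
gripper_width: 0.0196
```

```bash
python3 -m handwheel '[[[1,0,0,0.0008,0,0,0],[1,0,0,0.0008,0,0,0]]]'
python3 -m handwheel '[[[1,0,0,0.0004,0,0,0],[1,0,0,0.0004,0,0,0]]]'
```

```text
time_s: 23.27
ee_pos: [0.4771, 0.3217, 0.0475]
ee_rot: [0.994, 0.112, 0.0, -0.0]
wrist_force: [0.3, -0.2, -1.9]
gripper_width: 0.0195
time_s: 23.43
ee_pos: [0.4771, 0.3217, 0.0475]
ee_rot: [0.994, 0.112, 0.0, 0.0]
wrist_force: [-0.4, -0.9, 1.9]
gripper_width: 0.0198
```

Contact: Fz went up about 4 N. Opening gradually.

```bash
python3 -m handwheel '[[[0.7,0,0,0,0,0,0],[0.6,0,0,0,0,0,0],[0.5,0,0,0,0,0,0],[0.3,0,0,0,0,0,0],[0,0,0,0,0,0,0],[0,0,0,0,0,0,0],[0,0,0,0,0,0,0],[0,0,0,0,0,0,0],[0,0,0,0,0,0,0],[0,0,0,0,0,0,0],[0,0,0,0,0,0,0],[0,0,0,0,0,0,0]]]'
```

```text
time_s: 24.43
ee_pos: [0.4771, 0.3217, 0.0471]
ee_rot: [0.994, 0.112, -0.0, 0.0]
wrist_force: [-0.0, 0.6, -0.4]
gripper_width: 0.085
```

```bash
python3 -m handwheel '[[[0,0,0,-0.01,0,0,0],[0,0,0,-0.03,0,0,0],[0,0,0,-0.06,0,0,0],[0,0,0,-0.1,0,0,0],[0,0,0,-0.14,0,0,0],[0,0,0,-0.18,0,0,0],[0,-0.05,0,-0.2,0,0,0],[0,-0.05,0,-0.2,0,0,0],[0,-0.05,0,-0.2,0,0,0],[0,-0.05,0,-0.2,0,0,0]]]'
python3 - <<'E'
from h import *
for c in("wrist","side","scene"):
    w=env.capture(c);cv2.imwrite(f"pics/z_{c}.png",w["color"])
E
```

```text
time_s: 25.27
ee_pos: [0.428, 0.3105, 0.2477]
ee_rot: [0.994, 0.112, 0.001, -0.0]
wrist_force: [-0.0, 0.2, 0.2]
gripper_width: 0.0872
```

View pics/z_wrist.png

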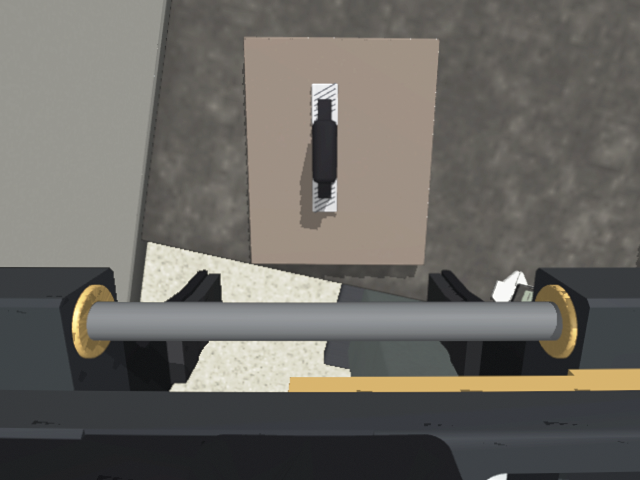

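View pics/z_side.png

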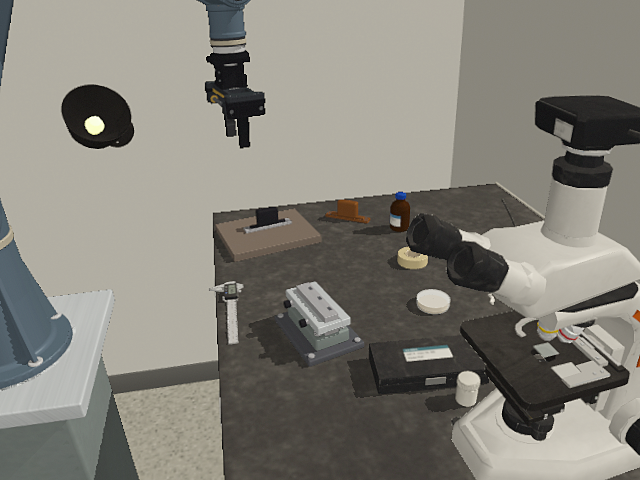

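View pics/z_scene.png

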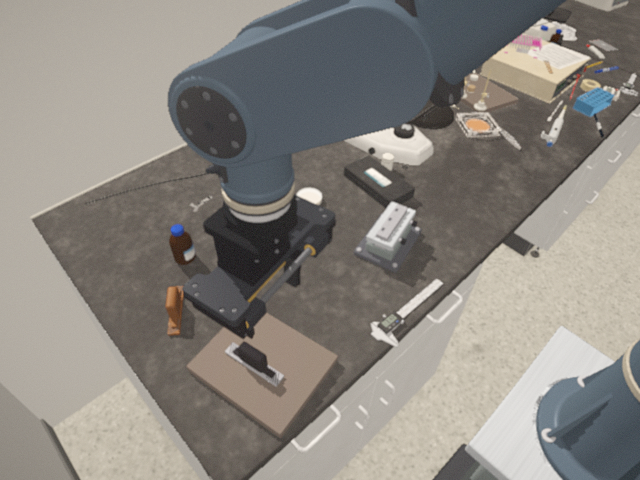

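The file lies flat on the plate (wrist view, 312-338 by 84-212) and the gripper is well clear. The burrs are level, and the caliper, tape, dish and look-alike are where they started. Handing in.

```bash
python3 - <<'E'
from plant import env
print(env.job_done())
E
```

```text
the job is handed in; nothing more can be done
None
```

The three burrs are down and the file is back flat on the grey plate, released; I handed the job in at about 25 s.

- **Strokes:** I used one forward stroke per burr, with the file lifted clear of the bar before each return. The measured press ran from about 10 to about 14.5 N, allowing for 2 N of file weight. The first contact for each burr was lighter while I felt for the surface. Readings come only at the end of each move and wander by about 1 N, so brief peaks in between were not seen.
- **Burrs flush:** On each stroke the file sank about 3 mm with the burr. The drag then rose from about 4 N to 9 N while the height stayed constant, as expected once a burr reaches its stop. In the pictures the burr middles moved from x = -6 mm to about +5.5 mm (full travel is about 12 mm), at bar-top height and in line. That measurement is good to about 2 mm.
- **Final pictures:** The gripper is clear of everything. The caliper, tape roll and brown look-alike are where they started. The petri dish is too, as far as the side view shows; the arm partly hides it in the scene view.
- **Disagreement:** The cameras put the burr tops about 2 mm lower than the arm felt them (0.070 m against 0.072 m), within the stated calibration. I used the felt height. No check failed.

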